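# Make up two stamp kits from the stock

## Robot

A 7-joint arm with a two-finger parallel gripper is mounted at the origin on a cart in front of the work surface, level with it; the furniture and walls round the work are solid. World frame = base frame: x ahead of the robot, y to its left, z up, the work surface at z = 0. Lengths are in m, angles in degrees, forces in N, time in s.
With the tool pointing down it reaches from about 0.35 to 0.9 m from the base axis. Payload 8.1 kg.
Tool frame: the origin (TCP) lies midway between the tips of the shut fingers; the grasp point (between the pads) lies bot.tcp_to_grasp behind it (bot.tcp_to_grasp is the distance from the TCP to the grasp point, in m); z points along the fingers, y is the line along which they close (so a half turn about z gives the same grasp; the last joint's range is limited). The gripper opens to 85 mm and grips with 20 to 120 N. Pads are 22 mm wide; open, the fingers measure 114 mm over their backs; the gripper's body (76 mm by 85 mm) begins 54 mm behind the grasp point. The pads swing forward as they close: fully open they stand 13 mm farther back than shut.
Start: joints at [60.126, 24.895, 1.432, 90.138, -0.665, 64.973, -4.303], TCP at [0.254, -0.571, 0.207] pointing down, gripper open.
Joint ranges: [-149.89, 149.89], [-25.12, 119.58], [-72.63, 75.52], [4.76, 147.25], [-75.54, 255.54], [6.69, 114.76], [-157.13, 157.13]. Speed limits (degrees/s): [127.2, 127.2, 172.46, 172.46, 180, 180, 180].

## Interface

Orientations are given as [roll, pitch, yaw] about the fixed x, y, z axes, in that order (R = Rz(yaw) Ry(pitch) Rx(roll)).
In Python, from plant import bot gives the robot as it stands.
- The arm moves only by the tool arm_command, never from a script. Its argument "series" is a list that holds one entry, the list of rows, each a list of 7 numbers: the opening in per cent of the stroke, from 0 (shut) to 100 (fully open), then the shift along the world's x, y, z in m, then the turn, a rotation vector about the world's x, y, z in degrees. In form: [[[gripper, dx, dy, dz, wx, wy, wz], ...]]. A call has 1 to 8 rows; each row is the pose to reach, as a shift and turn from the pose commanded when the call began; what a row does not reach only later rows make up. A row lasts 1/12 s, in which the tool goes at most 41.7 mm and 7.16 degrees, less where a joint would pass 70% of its speed; a pose out of reach is approached as far as the arm can. A call with a gripper value outside its range is refused whole. The fingers move at their own pace and stop on an object; the grip force is fixed at half the most. Time passes only in rows, so rows that repeat a pose let the fingers close. It gives the time, the measured TCP pose, the force, the opening and the grip force at its end, in the units of the state.
- bot.state(): the state, without advancing time (a new reading comes with each control period).
- bot.grab_frame(name): name is "scene" or "top"; returns the picture (420x560x3 uint8, red, green, blue); there is no depth.
- bot.camera_info(name): a dict with "camera_matrix" (3x3 intrinsics, pixels), "distortion" ([k1, k2, p1, p2, k3] as OpenCV has them; the pictures are not rectified), "rvec" (rotation vector, rad) and "tvec" (3), from world to camera coordinates, as OpenCV has them. Camera axes: x right, y down, z forward; pixel columns grow to the right and rows downward; lengths in m; the calibration is good to about 2 mm. A picture is of the moment at which its call begins. camera_info takes no time and is no camera call.
- bot.hand_in(): hands the job in; it is judged then, once.
The state is a dict: "clock": time; "qpos": joint angles; "qd": joint speeds; "joint_efforts": joint torques, N m; "tcp_pos": TCP position; "tool_rot": TCP orientation; "ft_force": force on the tool from outside, world axes, zero at the start; "ft_torque": the same for the moment, N m; "grip_width": finger opening in m; "grip_force": force on a finger pad.
Only numpy, scipy, OpenCV 4.12 (cv2) and the standard library are available. Lean on these libraries where they do the work, as an engineer would, in place of code of your own. Each camera call takes 0.05 s, during which the arm holds its last target. There are 200 camera calls.

## Task

Make up two kits from the stock standing on the right of the desk. First complete the long narrow tray: the glue stick in its small compartment and the taller of the two knob-handled stamps in its large compartment. Only then fill the square tray: the shorter knob-handled stamp in its small compartment and the thick wooden block stamp in its large one; stand everything upright in the middle of its compartment, and leave the thin block stamp and the slim post stamp standing where they are.

Things in the scene. Friction and masses are not known exactly. Their poses are not given: they have to be found in the camera images.
- glue_stick: Glue stick, standing: round barrel 23 mm in diameter, 82 mm tall with a green cap on top (the top 24 mm). Loose, about 35 g. Origin at the centre of its underside, z up the barrel. Goes into the small compartment of the long tray.
- tall_knob_stamp: The taller of two white stamps with a ball-shaped handle, 90 mm tall, standing: square foot 30 x 30 mm and 10 mm high (sides along its x and y), thin stem 15 mm across, round knob 29 mm in diameter from 61 mm height to the top. Loose, about 50 g. Origin at the centre of its underside, z up. Grip it by the knob from above. Goes into the large compartment of the long tray.
- short_knob_stamp: The shorter of two white stamps with a ball-shaped handle, 66 mm tall, standing: square foot 28 x 28 mm and 10 mm high (sides along its x and y), thin stem 14 mm across, round knob 25 mm in diameter from 38 mm height to the top. Loose, about 30 g. Origin at the centre of its underside, z up. Grip it by the knob from above. Goes into the small compartment of the square tray.
- thick_block_stamp: Thick wooden block stamp, light brown, standing: 52 mm along its x, 30 mm along its y, 62 mm tall. Loose, about 65 g. Origin at the centre of its underside, z up. Grip it across the 30 mm side. Goes into the large compartment of the square tray.
- thin_block_stamp: Thin wooden block stamp, standing: 54 mm along its x, only 16 mm along its y, 72 mm tall. Loose, about 40 g. Origin at the centre of its underside, z up. Not wanted: stays standing where it is.
- slim_post_stamp: Slim wooden post-like stamp, the tallest thing of the stock, standing: 24 mm along its x, 21 mm along its y, 99 mm tall. Loose, about 35 g. Origin at the centre of its underside, z up. Not wanted: stays standing where it is.
- long_tray: Long narrow pale wooden tray, fixed: 62 mm along x, 140 along y, walls 18 high, 4 thick, inner floor 4 mm above the origin. A divider makes two compartments, each 54 mm along x inside: the large one 80 along y, centre at y = -26 mm, the small one 48 along y, centre at y = +42 mm (both x = 0). Origin: centre of underside, z up; a small steel plate on the -x wall, roughly facing the robot.
- square_tray: Nearly square pale wooden tray, fixed: 116 mm along x, 128 along y, walls 18 high, 4 thick, inner floor 4 mm above the origin. A divider makes two compartments, each 108 mm along x inside: the large one 70 along y, centre at y = -25 mm, the small one 46 along y, centre at y = +37 mm (both x = 0). Origin: centre of underside, z up; a small steel plate on the -x wall, roughly facing the robot.

How it is judged (in metres and radians):
On the way, in this order (a step that is already met when the one before it is completed fails the run):
1. the long tray is complete (glue stick in the small compartment, taller knob stamp in the large one, both released) while the square tray is still without its things (x of glue_stick in the frame of long_tray between -0.015 and 0.015 m and y of glue_stick in the frame of long_tray between 0.027 and 0.057 m and z of glue_stick in the frame of long_tray between 0 and 0.009 m and angle between each of glue_stick, tall_knob_stamp's own z axis and vertical below 0.12 rad and linear speed of each of glue_stick, tall_knob_stamp below 0.03 m/s and contact force between the fingers and glue_stick below 0.1 N and x of tall_knob_stamp in the frame of long_tray between -0.015 and 0.015 m and y of tall_knob_stamp in the frame of long_tray between -0.041 and -0.011 m and z of tall_knob_stamp in the frame of long_tray between 0 and 0.009 m and contact force between the fingers and tall_knob_stamp below 0.1 N and horizontal distance between each of short_knob_stamp, thick_block_stamp and square_tray above 0.09 m), for 0.2 s.
2. the square tray is complete too (shorter knob stamp in the small compartment, thick block stamp in the large one, both released) (x of short_knob_stamp in the frame of square_tray between -0.015 and 0.015 m and y of short_knob_stamp in the frame of square_tray between 0.022 and 0.052 m and z of short_knob_stamp in the frame of square_tray between 0 and 0.009 m and angle between each of short_knob_stamp, thick_block_stamp's own z axis and vertical below 0.12 rad and linear speed of each of short_knob_stamp, thick_block_stamp below 0.03 m/s and contact force between the fingers and short_knob_stamp below 0.1 N and x of thick_block_stamp in the frame of square_tray between -0.015 and 0.015 m and y of thick_block_stamp in the frame of square_tray between -0.04 and -0.01 m and z of thick_block_stamp in the frame of square_tray between 0 and 0.009 m and contact force between the fingers and thick_block_stamp below 0.1 N), for 0.2 s.
At the end, for the whole second after the job is handed in: Each of the four things stands in its named compartment, on its floor, upright within 0.12 rad, its centre within 15 mm of the compartment's centre along the tray's x and y, released and at rest; the thin block stamp and the slim post stamp still stand, moved less than 30 mm (all of step 2 and x of glue_stick in the frame of long_tray between -0.015 and 0.015 m and y of glue_stick in the frame of long_tray between 0.027 and 0.057 m and z of glue_stick in the frame of long_tray between 0 and 0.009 m and angle between each of glue_stick, tall_knob_stamp's own z axis and vertical below 0.12 rad and linear speed of each of glue_stick, tall_knob_stamp below 0.03 m/s and contact force between the fingers and glue_stick below 0.1 N and x of tall_knob_stamp in the frame of long_tray between -0.015 and 0.015 m and y of tall_knob_stamp in the frame of long_tray between -0.041 and -0.011 m and z of tall_knob_stamp in the frame of long_tray between 0 and 0.009 m and contact force between the fingers and tall_knob_stamp below 0.1 N and distance of each of thin_block_stamp, slim_post_stamp from where it was at the start of the episode below 0.03 m and angle between each of thin_block_stamp, slim_post_stamp's own z axis and vertical below 0.2 rad); the robot touches nothing.
It fails at once if the thin block stamp or the slim post stamp is carried off (30 mm or more) or knocked over (distance of any of thin_block_stamp, slim_post_stamp from where it was at the start of the episode above 0.03 m or angle between any of thin_block_stamp, slim_post_stamp's own z axis and vertical above 0.5 rad).
It also fails if it takes over 109 s, if anything falls off the work surface, if the arm or the gripper's body presses on something with over 40 N, if the wrist force passes 120 N, or if a joint passes its speed limit or range.

## Working session

There is one attempt and no reset: what is moved stays moved. The work goes in short steps, Python scripts to look and compute and a tool call to move; the robot and the scene stay as the last step left them, time stands still between calls to the robot, and variables do not carry over. Pictures are saved under pics/ and viewed, at most 14 in all, crops included, and the job is handed in when it is done.

Besides the shell and the picture viewer there is one more tool, called as name(argument=value, ...), one argument or row to a line, values as JSON. arm_command: Moves the arm, as the interface text tells. Its arguments: {"type":"object","properties":{"series":{"type":"array","items":{"type":"array","items":{"type":"array","items":{"type":"number"}}}}},"required":["series"]}

```bash
mkdir -p pics
python3 - <<'E'
from plant import bot
import cv2
for n in("scene","top"):
    cv2.imwrite(f"pics/{n}0.png",cv2.resize(bot.grab_frame(n)[:,:,::-1],(800,600),interpolation=cv2.INTER_CUBIC))
    c=bot.camera_info(n);print(c)
s=bot.state();print(s,bot.tcp_to_grasp)
E
```

```text
{'camera_matrix': array([[415.40930904,   0.        , 277.09081382],
       [  0.        , 415.40930904, 207.85078881],
       [  0.        ,   0.        ,   1.        ]]), 'distortion': array([-0.03460453,  0.        ,  0.        ,  0.        ,  0.        ]), 'rvec': array([ 2.14620978, -1.07772437,  0.43128431]), 'tvec': array([-0.36225384,  0.30176763,  0.74067315])}
{'camera_matrix': array([[404.35166215,   0.        , 270.34266241],
       [  0.        , 404.35166215, 212.27327349],
       [  0.        ,   0.        ,   1.        ]]), 'distortion': array([-0.07394973,  0.        ,  0.        ,  0.        ,  0.        ]), 'rvec': array([ 2.1368383 , -2.13091826,  0.20425539]), 'tvec': array([-0.07508863,  0.50277494,  0.87356724])}
{'clock': 0.1, 'qpos': array([60.12647033, 24.93115804,  1.43102479, 90.18358376, -0.66404493,
       64.97452641, -4.30213685]), 'qd': array([-0.00088527, -0.03982908,  0.01382316, -0.17691206,  0.05661077,
       -0.01269581,  0.01441084]), 'joint_efforts': array([ 3.27154019e-03, -6.71762824e+01,  1.02844108e+00, -3.16906893e+01,
        1.59079075e-02,  7.20553930e-03,  7.35600423e-06]), 'tcp_pos': array([ 0.25390532, -0.57056498,  0.20662068]), 'tool_rot': array([-1.79919418e+02,  7.92980064e-03,  2.39919092e+01]), 'ft_force': array([ 0.1528524 , -0.71629062,  0.49249355]), 'ft_torque': array([-0.02351373, -0.0449363 , -0.04694763]), 'grip_force': 0.0, 'grip_width': 0.08558845034157296} 0.0187
```

View pics/scene0.png

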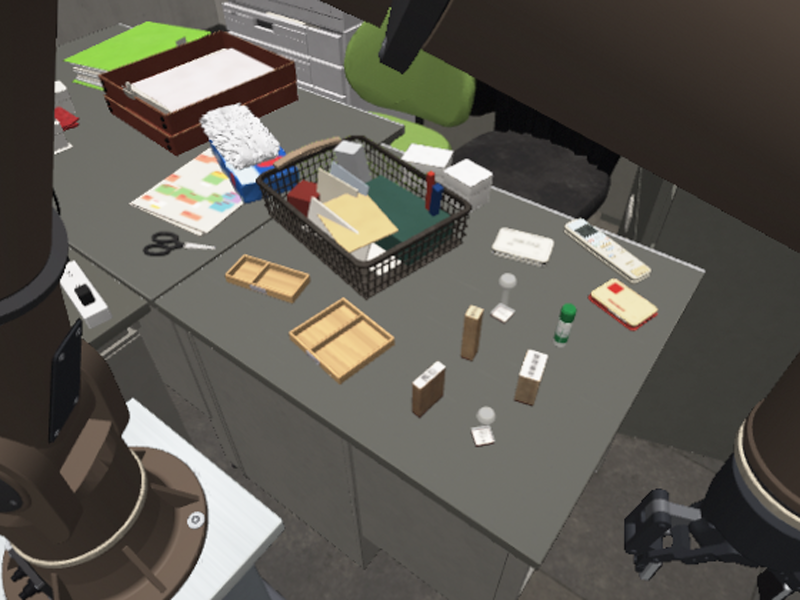

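View pics/top0.png

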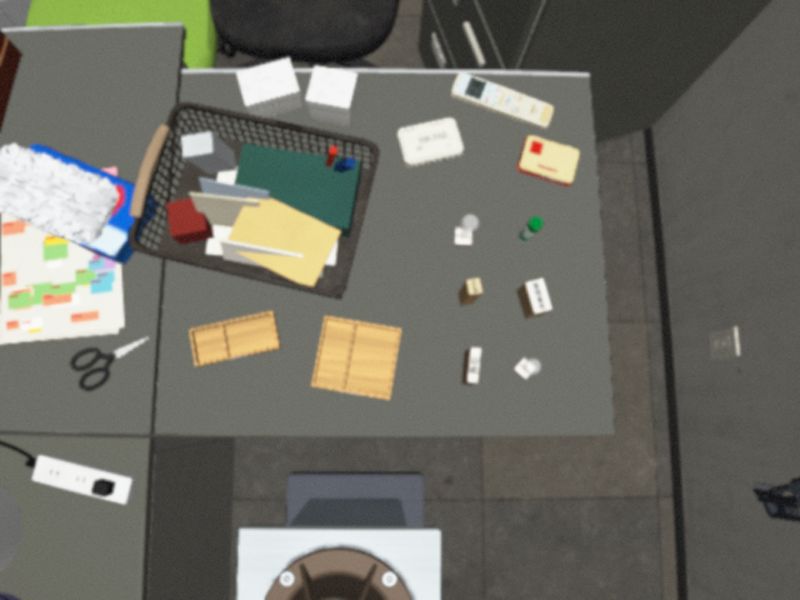

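Run:
```python
from plant import bot
import cv2
def crop(n,x0,y0,w,h,k,f):
    im=bot.grab_frame(n)[y0:y0+h,x0:x0+w,::-1]
    im=cv2.resize(im,(w*k,h*k),interpolation=cv2.INTER_CUBIC)
    for i in range(0,w,10):
        cv2.line(im,(i*k,0),(i*k,5 if i%50 else 12),(0,0,255),1)
        if i%20==0: cv2.putText(im,str(x0+i),(i*k,22),0,.35,(0,0,255))
    for i in range(0,h,10):
        cv2.line(im,(0,i*k),(5,i*k),(0,0,255),1)
        if i%20==0: cv2.putText(im,str(y0+i),(8,i*k+4),0,.35,(0,0,255))
    cv2.imwrite(f,im)
crop("top",305,145,100,120,5,"pics/stock.png")
crop("top",125,210,160,75,5,"pics/trays.png")
crop("scene",280,185,130,130,4,"pics/sstock.png")
```

```text
(no output)
```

View pics/stock.png

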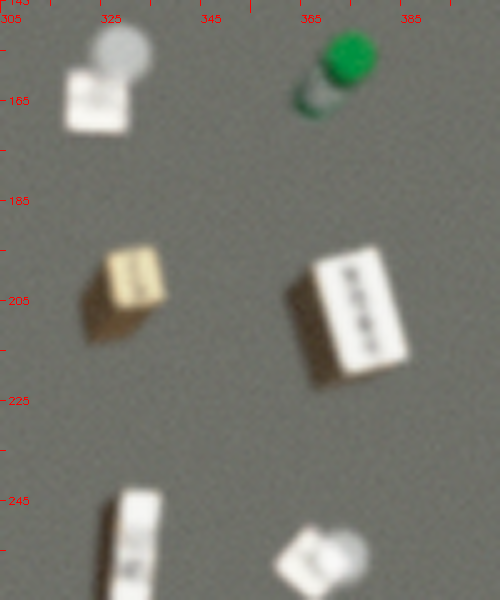

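View pics/trays.png

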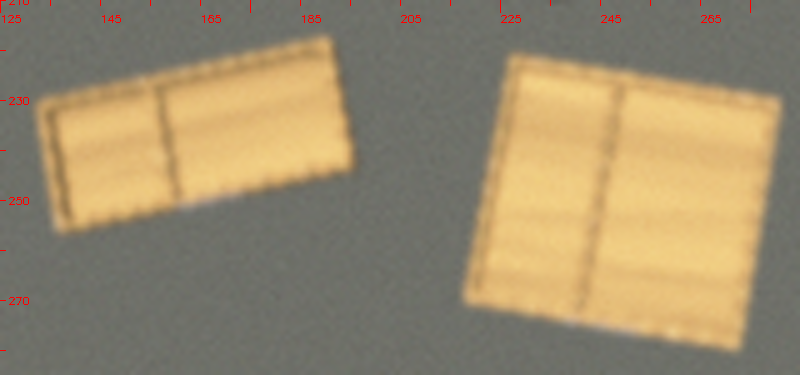

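View pics/sstock.png

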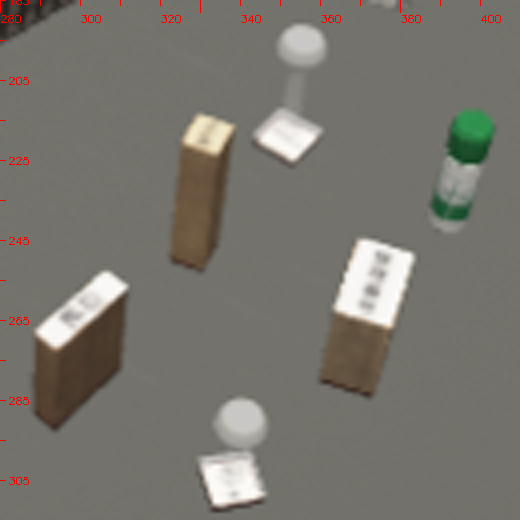

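```bash
cat > h.py <<'E'
from plant import bot
import cv2,numpy as np
def px(n,uv,z):
    c=bot.camera_info(n);R=cv2.Rodrigues(c["rvec"])[0];t=c["tvec"]
    p=cv2.undistortPoints(np.array([uv],float),c["camera_matrix"],c["distortion"])[0,0]
    d=R.T@np.array([p[0],p[1],1]);o=-R.T@t
    return (o+d*(z-o[2])/d[2])[:2]
def cr(n,pts,z,x0,y0,k):
    return np.array([px(n,((a+.5)/k-.5+x0,(b+.5)/k-.5+y0),z) for a,b in pts])
E
python3 - <<'E'
from h import *
np.set_printoptions(precision=4,suppress=True)
T=lambda p,z:cr("top",p,z,305,145,5)
S=lambda p,z:cr("scene",p,z,280,185,4)
def q(name,P):
    r=cv2.minAreaRect(P.astype(np.float32)*1000);print(name,P.mean(0),"edges",[(round(float(np.hypot(*d)),4),round(float(np.degrees(np.arctan2(d[1],d[0]))),1)) for d in np.roll(P,-1,0)-P])
print("tallknob",T([(121,54)],.0755),S([(301,45)],.0755));q("foot",T([(66,69),(130,71),(128,133),(65,131)],.01));q("footS",S([(283,108),(322,129),(293,165),(253,137)],.01))
print("glue",T([(352,57)],.082),S([(474,121)],.080))
print("shortknob",T([(343,557)],.0535),S([(241,423)],.0535));q("footS",S([(200,457),(249,452),(265,494),(217,510)],.01))
q("thick",T([(313,263),(378,247),(410,358),(345,376)],.062));q("thickS",S([(362,238),(415,254),(392,328),(334,311)],.062))
q("thin",np.array([px("top",(a/1.4286-.15,b/1.4286-.15),.072) for a,b in[(468,346),(482,347),(480,384),(466,383)]]));q("thinS",S([(105,271),(128,288),(55,348),(36,329)],.072))
q("slim",T([(105,253),(155,246),(166,298),(118,308)],.099));q("slimS",S([(198,113),(235,124),(222,155),(182,146)],.099))
Y=lambda p:cr("top",p,.018,125,210,5)
q("long",Y([(40,98),(330,37),(354,168),(58,232)]));q("square",Y([(510,55),(780,98),(740,350),(465,303)]))
E
```

```text
tallknob [[ 0.629  -0.2056]] [[ 0.6322 -0.2027]]
foot [ 0.6268 -0.2041] edges [(0.0312, -91.4), (0.0313, 176.7), (0.0306, 88.5), (0.0313, -2.1)]
footS [ 0.6245 -0.2071] edges [(0.0277, -93.2), (0.0359, -179.2), (0.0311, 79.5), (0.0319, -4.1)]
glue [[ 0.6265 -0.3095]] [[ 0.6308 -0.3104]]
shortknob [[ 0.4034 -0.303 ]] [[ 0.4048 -0.3012]]
footS [ 0.4019 -0.3031] edges [(0.0252, -46.9), (0.0249, -130.7), (0.0261, 146.5), (0.0309, 47.6)]
thick [ 0.5136 -0.3139] edges [(0.0311, -75.9), (0.0525, -166.6), (0.0311, 105.4), (0.0532, 13.4)]
thickS [ 0.5138 -0.3151] edges [(0.0281, -76.3), (0.0515, -166.0), (0.0295, 105.3), (0.0522, 12.5)]
thin [ 0.4037 -0.2068] edges [(0.0216, -94.0), (0.0564, 175.5), (0.0213, 85.9), (0.0564, -4.3)]
thinS [ 0.4041 -0.2075] edges [(0.0156, -98.0), (0.0526, 171.1), (0.0147, 75.0), (0.0508, -7.8)]
slim [ 0.5211 -0.2056] edges [(0.0221, -81.6), (0.0233, -169.8), (0.0214, 102.1), (0.0247, 11.8)]
slimS [ 0.5205 -0.2075] edges [(0.0206, -76.9), (0.024, -165.3), (0.0213, 108.9), (0.0261, 13.3)]
long [0.4503 0.1736] edges [(0.1383, -77.7), (0.0628, -167.8), (0.1397, 102.6), (0.0635, 10.9)]
square [ 0.4202 -0.0258] edges [(0.1274, -98.9), (0.1174, 170.9), (0.1274, 80.6), (0.1163, -9.1)]
```

arm_command(
  series=[
    [[60,0.374,0.261,0,0,0,-24],[60,0.374,0.261,0,0,0,-24],[60,0.374,0.261,0,0,0,-24],[60,0.374,0.261,0,0,0,-24],[60,0.374,0.261,0,0,0,-24],[60,0.374,0.261,0,0,0,-24],[60,0.374,0.261,0,0,0,-24],[60,0.374,0.261,0,0,0,-24]],
  ],
)

```text
clock: 0.92
tcp_pos: [0.5276, -0.3797, 0.2074]
tool_rot: [180.0, -0.0, -0.0]
ft_force: [1.0, -0.6, 0.1]
grip_width: 0.0511
grip_force: 0.0
```

arm_command(
  series=[
    [[60,0.05,0.035,-0.02,0,0,0],[60,0.1005,0.07,-0.05,0,0,0],[60,0.1005,0.07,-0.08,0,0,0],[60,0.1005,0.07,-0.085,0,0,0],[60,0.1005,0.07,-0.085,0,0,0]],
  ],
)

```text
clock: 1.33
tcp_pos: [0.6276, -0.3043, 0.1159]
tool_rot: [-179.7, 0.4, 0.4]
ft_force: [-1.8, 1.2, -1.1]
grip_width: 0.0514
grip_force: 0.0
```

Run:
```python
from h import *
s=bot.state();print(s["tcp_pos"],s["tool_rot"])
im=np.hstack([cv2.resize(bot.grab_frame("top")[130:230,300:420,::-1],(400,333)),cv2.resize(bot.grab_frame("scene")[150:250,330:450,::-1],(400,333))])
cv2.imwrite("pics/a.png",im)
```

```text
[ 0.62759118 -0.30434422  0.11593402] [-179.65176555    0.35473233    0.37558677]
```

View pics/a.png

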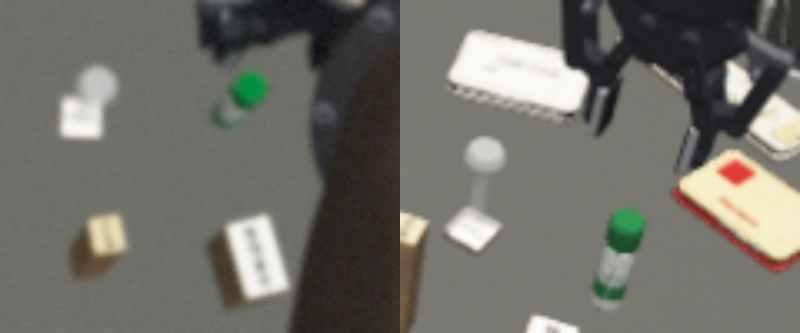

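Run:
```python
from h import *
s=bot.state();print(s["tcp_pos"],s["tool_rot"],s["qpos"])
for n,o,in(("top",(300,130)),("scene",(330,150))):
    c=bot.camera_info(n)
    p=cv2.projectPoints(np.array([s["tcp_pos"],s["tcp_pos"]+[0,.03,0.01],s["tcp_pos"]-[0,.03,-.01],[.628,-.31,0.082]]),c["rvec"],c["tvec"],c["camera_matrix"],c["distortion"])[0][:,0]
    print(n,(p-o)*3.33)
```

```text
[ 0.6262455  -0.31034795  0.12093892] [-1.79951343e+02  1.53926795e-01  7.46025123e-02] [ 21.04414569  35.89224691   1.53029002  84.04116188  -1.0177547
  60.24107608 -67.13379163]
top [[266.85686768  68.29034023]
 [225.09737982  62.67121749]
 [316.98443305  63.818522  ]
 [250.32569008  84.50932537]]
scene [[236.28391494 175.28576068]
 [195.90203449 144.50309131]
 [284.25707534 183.85098671]
 [225.0259837  216.14902507]]
```

arm_command(
  series=[
    [[60,0.001,0,-0.03,0,0,0],[60,0.001,0,-0.06,0,0,0],[60,0.001,0,-0.08,0,0,0],[60,0.001,0,-0.086,0,0,0],[60,0.001,0,-0.086,0,0,0],[10,0.001,0,-0.086,0,0,0],[10,0.001,0,-0.086,0,0,0],[10,0.001,0,-0.086,0,0,0]],
  ],
)

```text
clock: 2.1
tcp_pos: [0.6291, -0.3121, 0.0389]
tool_rot: [179.9, -0.2, -0.0]
ft_force: [-1.4, 0.5, 4.5]
grip_width: 0.021
grip_force: 58.5
```

arm_command(
  series=[
    [[5,0,0,0,0,0,0],[5,0,0,0,0,0,0],[5,0,0,0,0,0,0],[5,0,0,0,0,0,0]],
  ],
)

```text
clock: 2.43
tcp_pos: [0.6292, -0.3121, 0.0389]
tool_rot: [179.9, -0.2, -0.0]
ft_force: [-1.2, -0.7, 8.1]
grip_width: 0.0215
grip_force: 58.5
```

arm_command(
  series=[
    [[5,0,0,0.02,0,0,0],[5,0,0,0.05,0,0,0],[5,0,0,0.085,0,0,0],[5,0,0,0.12,0,0,0],[5,-0.02,0.02,0.15,0,0,0],[5,-0.05,0.05,0.15,0,0,0],[5,-0.08,0.08,0.15,0,0,0],[5,-0.1,0.11,0.15,0,0,0]],
  ],
)

```text
clock: 3.1
tcp_pos: [0.5257, -0.201, 0.1878]
tool_rot: [179.9, -0.1, -0.1]
ft_force: [0.7, 0.8, -0.9]
grip_width: 0.0216
grip_force: 58.7
```

arm_command(
  series=[
    [[5,-0.02,0.035,0,0,0,0],[5,-0.035,0.07,0,0,0,0],[5,-0.05,0.105,0,0,0,0],[5,-0.06,0.14,0,0,0,0],[5,-0.07,0.175,0,0,0,0],[5,-0.075,0.21,0,0,0,0],[5,-0.08,0.245,0,0,0,0],[5,-0.085,0.28,0,0,0,0]],
  ],
)

```text
clock: 3.77
tcp_pos: [0.4425, 0.0804, 0.1875]
tool_rot: [-180.0, -0.1, -0.0]
ft_force: [0.5, -0.6, -0.1]
grip_width: 0.0212
grip_force: 58.7
```

arm_command(
  series=[
    [[5,0,0.035,0,0,0,0],[5,-0.001,0.07,0,0,0,0],[5,-0.001,0.1,0,0,0,0],[5,-0.001,0.12,0,0,0,0],[5,-0.001,0.134,-0.02,0,0,0],[5,-0.001,0.134,-0.05,0,0,0],[5,-0.001,0.134,-0.07,0,0,0],[5,-0.001,0.134,-0.07,0,0,0]],
  ],
)

```text
clock: 4.43
tcp_pos: [0.4397, 0.2119, 0.1138]
tool_rot: [179.9, 0.2, 0.0]
ft_force: [0.0, -0.5, -0.3]
grip_width: 0.0215
grip_force: 58.8
```

Run:
```python
from h import *
s=bot.state();print(s["tcp_pos"],s["tool_rot"])
im=np.hstack([cv2.resize(bot.grab_frame("top")[195:295,110:230,::-1],(400,333)),cv2.resize(bot.grab_frame("scene")[110:230,120:264,::-1],(400,333))])
cv2.imwrite("pics/b.png",im)
```

```text
[0.43970834 0.21186891 0.11375445] [1.79853853e+02 2.32068122e-01 3.74218466e-02]
```

View pics/b.png

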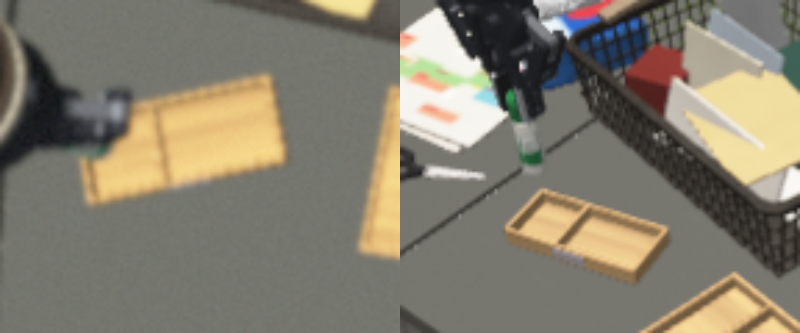

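arm_command(
  series=[
    [[5,0.001,0.002,-0.02,0,0,0],[5,0.001,0.002,-0.04,0,0,0],[5,0.001,0.002,-0.055,0,0,0],[5,0.001,0.002,-0.063,0,0,0],[5,0.001,0.002,-0.067,0,0,0],[5,0.001,0.002,-0.069,0,0,0],[5,0.001,0.002,-0.069,0,0,0]],
  ],
)

```text
clock: 5.12
tcp_pos: [0.4434, 0.2151, 0.0481]
tool_rot: [-180.0, -0.1, -0.0]
ft_force: [0.7, -0.5, -1.3]
grip_width: 0.0214
grip_force: 58.8
```

arm_command(
  series=[
    [[5,-0.001,0,-0.002,0,0,0],[5,-0.001,0,-0.004,0,0,0],[5,-0.001,0,-0.004,0,0,0]],
  ],
)

```text
clock: 5.37
tcp_pos: [0.4418, 0.2149, 0.0435]
tool_rot: [-180.0, -0.0, -0.0]
ft_force: [-0.1, 0.0, -1.0]
grip_width: 0.0213
grip_force: 58.8
```

arm_command(
  series=[
    [[20,0,0,-0.001,0,0,0],[30,0,0,-0.001,0,0,0],[50,0,0,-0.001,0,0,0],[55,0,0,-0.001,0,0,0],[55,0,0,-0.001,0,0,0],[55,0,0,0.03,0,0,0],[55,0,0,0.07,0,0,0],[55,0,0,0.11,0,0,0]],
  ],
)

```text
clock: 6.03
tcp_pos: [0.4406, 0.2144, 0.154]
tool_rot: [179.9, 0.2, 0.0]
ft_force: [0.6, 0.6, 1.3]
grip_width: 0.0472
grip_force: 0.0
```

arm_command(
  series=[
    [[55,0,-0.035,0.03,0,0,0],[55,0.02,-0.07,0.03,0,0,0],[55,0.04,-0.105,0.03,0,0,0],[55,0.06,-0.14,0.03,0,0,0],[55,0.08,-0.175,0.03,0,0,0],[55,0.1,-0.21,0.03,0,0,0],[55,0.12,-0.245,0.03,0,0,0],[55,0.14,-0.28,0.03,0,0,0]],
  ],
)

```text
clock: 6.7
tcp_pos: [0.5822, -0.0671, 0.1834]
tool_rot: [180.0, -0.0, -0.0]
ft_force: [0.8, 0.6, 0.7]
grip_width: 0.0472
grip_force: 0.0
```

Run:
```python
from h import *
s=bot.state();print(s["tcp_pos"],s["tool_rot"])
im=np.hstack([cv2.resize(bot.grab_frame("top")[200:280,120:216,::-1],(400,333)),cv2.resize(bot.grab_frame("scene")[130:230,140:260,::-1],(400,333))])
cv2.imwrite("pics/c.png",im)
```

```text
[ 0.58223381 -0.06712155  0.18335611] [ 1.79996730e+02 -1.50459016e-03 -8.73463512e-03]
```

View pics/c.png

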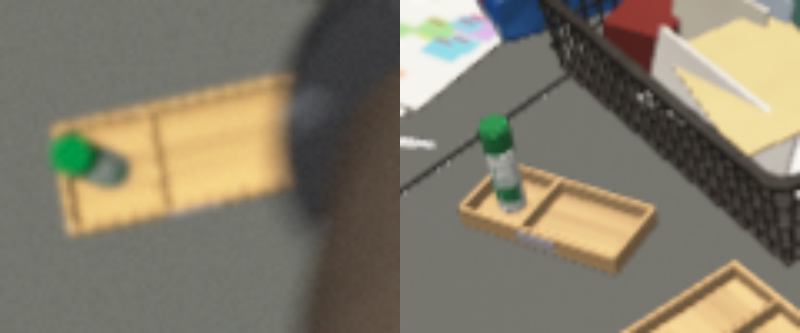

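Run:
```python
from h import *
p=px("top",(137.3,237-.3),.086);d=p-[.4503,.1736];a=np.radians(12)
print(p,d@[np.cos(a),np.sin(a)],d@[-np.sin(a),np.cos(a)])
p=px("scene",(140+95/3.333,130+120/3.333),.086);print(p)
```

```text
[0.44102318 0.21360218] -0.0007571763208392502 0.04105679291873311
[0.44484889 0.21475749]
```

arm_command(
  series=[
    [[60,0.012,-0.035,0,0,0,0],[60,0.025,-0.07,0,0,0,0],[60,0.037,-0.105,0,0,0,0],[60,0.047,-0.137,0,0,0,0],[60,0.048,-0.137,-0.03,0,0,0],[60,0.048,-0.137,-0.06,0,0,0],[60,0.048,-0.137,-0.06,0,0,0]],
  ],
)

```text
clock: 7.38
tcp_pos: [0.6258, -0.2017, 0.1173]
tool_rot: [-179.9, 0.5, -0.1]
ft_force: [-1.5, 0.4, -1.3]
grip_width: 0.0513
grip_force: 0.0
```

arm_command(
  series=[
    [[60,0,0,-0.03,0,0,0],[60,0,0,-0.055,0,0,0],[60,0,0,-0.067,0,0,0],[60,0,0,-0.067,0,0,0],[60,0,0,-0.067,0,0,0]],
  ],
)

```text
clock: 7.8
tcp_pos: [0.63, -0.2018, 0.0572]
tool_rot: [-180.0, 0.0, 0.0]
ft_force: [0.6, -0.4, 0.1]
grip_width: 0.0509
grip_force: 0.0
```

arm_command(
  series=[
    [[10,0,0,0,0,0,0],[10,0,0,0,0,0,0],[10,0,0,0,0,0,0],[10,0,0,0,0,0,0],[10,0,0,0,0,0,0]],
  ],
)

```text
clock: 8.22
tcp_pos: [0.6311, -0.2027, 0.0584]
tool_rot: [179.9, -0.2, -0.0]
ft_force: [-0.5, -0.6, 7.2]
grip_width: 0.0191
grip_force: 55.3
```

Run:
```python
from h import *
print(bot.state()["tcp_pos"])
im=np.hstack([cv2.resize(bot.grab_frame("top")[130:190,290:362,::-1],(400,333)),cv2.resize(bot.grab_frame("scene")[170:240,315:399,::-1],(400,333))])
cv2.imwrite("pics/d.png",im)
```

```text
[ 0.6311187  -0.20269445  0.05837541]
```

View pics/d.png

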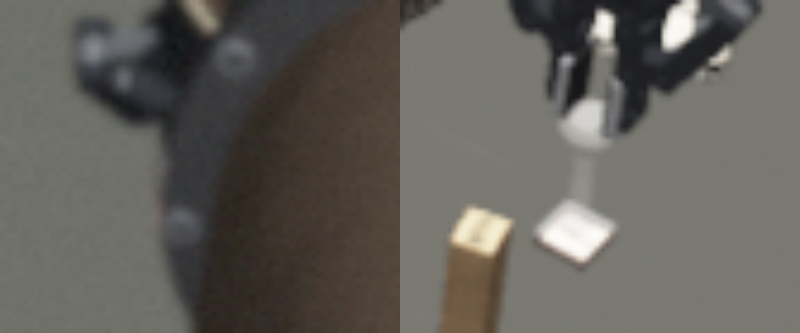

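Run:
```python
from h import *
c=bot.camera_info("scene");print(-cv2.Rodrigues(c["rvec"])[0].T@c["tvec"])
P=np.array([[.6305,-.204,.0755],[.6305,-.204,.061],[.6305,-.204,.09],[.631,-.2127,.0584],[.631,-.1927,.0584],[.631,-.2127,.0684],[.631,-.1927,.0684],[.6305,-.204,.01]])
p=cv2.projectPoints(P,c["rvec"],c["tvec"],c["camera_matrix"],c["distortion"])[0][:,0]
print((p-[315,170])*400/84+[400,0])
```

```text
[-0.02425456 -0.48138725  0.73387077]
[[590.49235073 126.31488238]
 [586.86827177 147.88771954]
 [594.19192499 104.27372723]
 [602.42641104 158.52936615]
 [566.52520264 141.60472262]
 [605.03777943 143.75601114]
 [568.84926017 126.83599343]
 [574.68994173 220.24723284]]
```

arm_command(
  series=[
    [[60,0,-0.001,0,0,0,0],[60,0,-0.001,0,0,0,0],[60,0,-0.001,0,0,0,0],[60,0,-0.001,-0.006,0,0,0],[60,0,-0.001,-0.012,0,0,0],[60,0,-0.001,-0.012,0,0,0]],
  ],
)

```text
clock: 8.82
tcp_pos: [0.6285, -0.2028, 0.0425]
tool_rot: [-180.0, 0.1, -0.0]
ft_force: [0.3, -0.4, -0.3]
grip_width: 0.0512
grip_force: 0.0
```

arm_command(
  series=[
    [[10,0,0,0,0,0,0],[10,0,0,0,0,0,0],[10,0,0,0,0,0,0],[10,0,0,0,0,0,0],[10,0,0,0,0,0,0]],
  ],
)

```text
clock: 9.23
tcp_pos: [0.6298, -0.2032, 0.0445]
tool_rot: [180.0, -0.0, -0.0]
ft_force: [0.5, -0.4, 0.4]
grip_width: 0.0242
grip_force: 58.9
```

Run:
```python
from h import *
print(bot.state()["tcp_pos"])
im=cv2.resize(bot.grab_frame("scene")[170:240,315:399,::-1],(600,500))
cv2.imwrite("pics/e.png",im)
```

```text
[ 0.62982388 -0.20320063  0.04447692]
```

View pics/e.png

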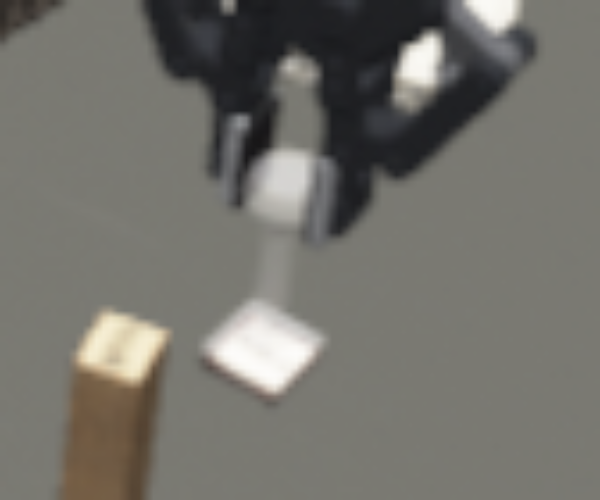

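arm_command(
  series=[
    [[10,0,0,0.02,0,0,0],[10,0,0,0.05,0,0,0],[10,0,0,0.085,0,0,0],[10,0,0,0.12,0,0,0],[10,-0.02,0.02,0.14,0,0,0],[10,-0.045,0.05,0.14,0,0,0],[10,-0.07,0.08,0.14,0,0,0],[10,-0.09,0.11,0.14,0,0,0]],
  ],
)

```text
clock: 9.95
tcp_pos: [0.5379, -0.0923, 0.1848]
tool_rot: [180.0, -0.0, -0.1]
ft_force: [1.3, 1.0, -0.7]
grip_width: 0.024
grip_force: 59.0
```

arm_command(
  series=[
    [[10,-0.02,0.035,0,0,0,0],[10,-0.035,0.07,0,0,0,0],[10,-0.05,0.105,0,0,0,0],[10,-0.06,0.14,0,0,0,0],[10,-0.07,0.175,0,0,0,0],[10,-0.08,0.205,0,0,0,0],[10,-0.084,0.23,0,0,0,0],[10,-0.084,0.24,0,0,0,0]],
  ],
)

```text
clock: 10.62
tcp_pos: [0.4542, 0.151, 0.1847]
tool_rot: [-179.9, -0.0, 0.3]
ft_force: [-0.5, -0.5, 0.1]
grip_width: 0.0243
grip_force: 59.0
```

arm_command(
  series=[
    [[10,0,0,-0.03,0,0,0],[10,0,0,-0.06,0,0,0],[10,0,0,-0.08,0,0,0],[10,0,0,-0.09,0,0,0],[10,0,0,-0.09,0,0,0],[10,0,0,-0.09,0,0,0]],
  ],
)

```text
clock: 11.12
tcp_pos: [0.456, 0.1466, 0.0946]
tool_rot: [180.0, 0.0, -0.0]
ft_force: [-0.7, 0.9, 0.9]
grip_width: 0.024
grip_force: 59.0
```

arm_command(
  series=[
    [[10,0,0.0015,-0.02,0,0,0],[10,0,0.0015,-0.035,0,0,0],[10,0,0.0015,-0.042,0,0,0],[10,0,0.0015,-0.045,0,0,0],[10,0,0.0015,-0.045,0,0,0],[10,0,0.0015,-0.045,0,0,0]],
  ],
)

```text
clock: 11.62
tcp_pos: [0.4564, 0.1485, 0.0503]
tool_rot: [-180.0, -0.1, -0.0]
ft_force: [-0.6, -0.2, -1.3]
grip_width: 0.0243
grip_force: 59.0
```

arm_command(
  series=[
    [[10,0,0,-0.0015,0,0,0],[10,0,0,-0.0015,0,0,0],[35,0,0,-0.0015,0,0,0],[55,0,0,-0.0015,0,0,0],[55,0,0,-0.0015,0,0,0],[55,0,0,-0.0015,0,0,0],[55,0,0,0.03,0,0,0],[55,0,0,0.07,0,0,0]],
  ],
)

```text
clock: 12.28
tcp_pos: [0.4534, 0.1474, 0.1178]
tool_rot: [179.9, 0.4, 0.0]
ft_force: [0.2, 0.2, -0.0]
grip_width: 0.0471
grip_force: 0.0
```

arm_command(
  series=[
    [[55,0,0,0.04,0,0,0],[55,0,-0.035,0.06,0,0,0],[55,0.01,-0.075,0.06,0,0,0],[55,0.02,-0.115,0.06,0,0,0],[55,0.03,-0.155,0.06,0,0,0],[55,0.04,-0.195,0.06,0,0,7],[55,0.05,-0.235,0.06,0,0,13],[55,0.05,-0.25,0.06,0,0,13]],
  ],
)

```text
clock: 12.95
tcp_pos: [0.5064, -0.1067, 0.1794]
tool_rot: [179.9, -0.0, 13.2]
ft_force: [1.4, -0.6, 0.8]
grip_width: 0.0468
grip_force: 0.0
```

Run:
```python
from h import *
s=bot.state();print(s["tcp_pos"],s["tool_rot"])
im=np.hstack([cv2.resize(bot.grab_frame("top")[200:280,120:216,::-1],(400,333)),cv2.resize(bot.grab_frame("scene")[130:230,140:260,::-1],(400,333))])
cv2.imwrite("pics/f.png",im)
```

```text
[ 0.50644455 -0.10672079  0.17940523] [ 1.79890397e+02 -2.46758148e-02  1.31937298e+01]
```

View pics/f.png

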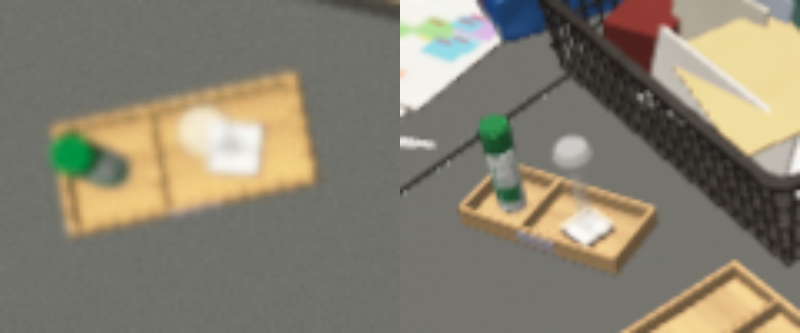

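arm_command(
  series=[
    [[62,0,-0.035,0,0,0,0],[62,0.003,-0.075,0,0,0,0],[62,0.006,-0.115,0,0,0,0],[62,0.007,-0.155,0,0,0,0],[62,0.007,-0.185,0,0,0,0],[62,0.007,-0.204,-0.01,0,0,0],[62,0.007,-0.206,-0.04,0,0,0],[62,0.007,-0.206,-0.07,0,0,0]],
  ],
)

```text
clock: 13.72
tcp_pos: [0.5135, -0.3095, 0.1095]
tool_rot: [179.9, -0.1, 12.8]
ft_force: [0.3, -0.2, -1.0]
grip_width: 0.0529
grip_force: 0.0
```

arm_command(
  series=[
    [[62,0,0,0,0,0,0],[62,0,0,0,0,0,0],[62,0,0,0,0,0,0]],
  ],
)

```text
clock: 13.97
tcp_pos: [0.5137, -0.3071, 0.1107]
tool_rot: [180.0, -0.1, 13.0]
ft_force: [-0.2, 0.2, 0.3]
grip_width: 0.0528
grip_force: 0.0
```

arm_command(
  series=[
    [[62,0,-0.0075,-0.01,0,0,0],[62,0,-0.0075,-0.03,0,0,0],[62,0,-0.0075,-0.06,0,0,0],[62,0,-0.0075,-0.08,0,0,0],[62,0,-0.0075,-0.086,0,0,0],[62,0,-0.0075,-0.086,0,0,0],[62,0,-0.0075,-0.086,0,0,0]],
  ],
)

```text
clock: 14.55
tcp_pos: [0.5135, -0.3157, 0.0245]
tool_rot: [179.9, -0.1, 13.0]
ft_force: [0.6, 0.3, -0.1]
grip_width: 0.0528
grip_force: 0.0
```

arm_command(
  series=[
    [[15,0,0,0,0,0,0],[15,0,0,0,0,0,0],[15,0,0,0,0,0,0],[15,0,0,0,0,0,0],[15,0,0,0,0,0,0]],
  ],
)

```text
clock: 14.97
tcp_pos: [0.5139, -0.3158, 0.0253]
tool_rot: [179.9, -0.1, 13.0]
ft_force: [-1.2, 1.2, 6.4]
grip_width: 0.0285
grip_force: 58.7
```

arm_command(
  series=[
    [[15,0,0,0.02,0,0,0],[15,0,0,0.05,0,0,0],[15,0,0,0.085,0,0,0],[15,0,0,0.12,0,0,0],[15,0,0,0.15,0,0,0],[15,-0.015,0.03,0.15,0,0,-5],[15,-0.03,0.065,0.15,0,0,-11],[15,-0.045,0.1,0.15,0,0,-17]],
  ],
)

```text
clock: 15.63
tcp_pos: [0.4676, -0.2148, 0.1749]
tool_rot: [180.0, -0.2, -4.4]
ft_force: [1.2, 1.6, -1.1]
grip_width: 0.0283
grip_force: 59.3
```

arm_command(
  series=[
    [[15,-0.015,0.035,0,0,0,-5],[15,-0.03,0.07,0,0,0,-5],[15,-0.045,0.105,0,0,0,-5],[15,-0.053,0.14,0,0,0,-5],[15,-0.053,0.163,0,0,0,-5],[15,-0.053,0.165,-0.02,0,0,-5],[15,-0.053,0.165,-0.05,0,0,-5],[15,-0.053,0.165,-0.08,0,0,-5]],
  ],
)

```text
clock: 16.3
tcp_pos: [0.4163, -0.0495, 0.0942]
tool_rot: [-180.0, -0.3, -8.9]
ft_force: [0.9, -0.6, -1.4]
grip_width: 0.0284
grip_force: 59.3
```

arm_command(
  series=[
    [[15,0,0,0,0,0,0],[15,0,0,0,0,0,0],[15,0,0,0,0,0,0]],
  ],
)

```text
clock: 16.55
tcp_pos: [0.4156, -0.0503, 0.0948]
tool_rot: [-180.0, -0.1, -9.0]
ft_force: [-0.8, -0.3, 0.0]
grip_width: 0.0284
grip_force: 59.3
```

Target z ≈ 0.0295.

arm_command(
  series=[
    [[15,0,0,-0.02,0,0,0],[15,0,0,-0.045,0,0,0],[15,0,0,-0.058,0,0,0],[15,0,0,-0.063,0,0,0],[15,0,0,-0.065,0,0,0],[15,0,0,-0.065,0,0,0],[15,0,0,-0.065,0,0,0]],
  ],
)

```text
clock: 17.13
tcp_pos: [0.416, -0.0503, 0.0297]
tool_rot: [-180.0, -0.1, -9.0]
ft_force: [0.2, -0.6, -1.1]
grip_width: 0.0284
grip_force: 59.2
```

arm_command(
  series=[
    [[40,0,0,-0.001,0,0,0],[55,0,0,-0.001,0,0,0],[55,0,0,-0.001,0,0,0],[55,0,0,-0.001,0,0,0],[55,0,0,0.02,0,0,0],[55,0,0,0.06,0,0,0],[55,0,0,0.1,0,0,0],[55,0,0,0.13,0,0,0]],
  ],
)

```text
clock: 17.8
tcp_pos: [0.4149, -0.0501, 0.1611]
tool_rot: [-180.0, -0.1, -9.0]
ft_force: [1.9, 0.1, 0.3]
grip_width: 0.0468
grip_force: 0.0
```

arm_command(
  series=[
    [[55,0,-0.035,0,0,0,0],[55,-0.003,-0.075,0,0,0,4],[55,-0.006,-0.115,0,0,0,9],[55,-0.012,-0.155,0,0,0,9],[55,-0.012,-0.195,0,0,0,9],[55,-0.012,-0.235,0,0,0,9],[55,-0.012,-0.252,-0.02,0,0,9],[55,-0.012,-0.252,-0.05,0,0,9]],
  ],
)

```text
clock: 18.47
tcp_pos: [0.4037, -0.3089, 0.1101]
tool_rot: [179.7, -0.3, -0.4]
ft_force: [1.5, -0.4, -0.8]
grip_width: 0.0468
grip_force: 0.0
```

Run:
```python
from h import *
s=bot.state();print(s["tcp_pos"],s["tool_rot"])
im=np.hstack([cv2.resize(bot.grab_frame("top")[210:290,210:306,::-1],(400,333)),cv2.resize(bot.grab_frame("scene")[230:320,290:398,::-1],(400,333))])
cv2.imwrite("pics/g.png",im)
```

```text
[ 0.40367678 -0.30888572  0.11005302] [179.67694119  -0.29491722  -0.37778012]
```

View pics/g.png

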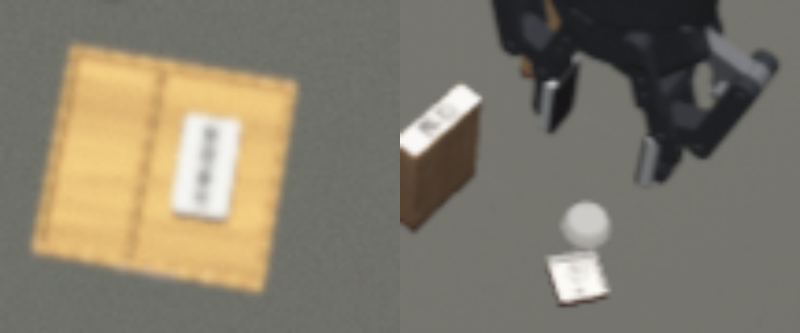

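arm_command(
  series=[
    [[60,0,0,0,0,0,0],[60,0,0,-0.02,0,0,0],[60,0,0,-0.045,0,0,0],[60,0,0,-0.06,0,0,0],[60,0,0,-0.06,0,0,0],[60,0,0,-0.06,0,0,0]],
  ],
)

```text
clock: 19.07
tcp_pos: [0.4033, -0.3015, 0.0494]
tool_rot: [-180.0, -0.0, 0.1]
ft_force: [0.5, 0.7, -0.2]
grip_width: 0.0514
grip_force: 0.0
```

arm_command(
  series=[
    [[60,0,0,-0.015,0,0,0],[60,0,0,-0.027,0,0,0],[60,0,0,-0.0285,0,0,0],[60,0,0,-0.0285,0,0,0],[10,0,0,-0.0285,0,0,0],[10,0,0,-0.0285,0,0,0],[10,0,0,-0.0285,0,0,0],[10,0,0,-0.0285,0,0,0]],
  ],
)

```text
clock: 19.73
tcp_pos: [0.4039, -0.3026, 0.0212]
tool_rot: [179.9, -0.1, 0.0]
ft_force: [-0.3, 1.9, 9.4]
grip_width: 0.0214
grip_force: 58.3
```

arm_command(
  series=[
    [[10,0,0,0,0,0,0],[10,0,0,0,0,0,0]],
  ],
)

```text
clock: 19.9
tcp_pos: [0.4039, -0.3026, 0.0212]
tool_rot: [179.9, -0.1, 0.0]
ft_force: [-0.6, 0.5, 10.0]
grip_width: 0.021
grip_force: 58.3
```

arm_command(
  series=[
    [[10,0,0,0.015,0,0,0],[10,0,0,0.04,0,0,0],[10,0,0,0.075,0,0,0],[10,0,0,0.11,0,0,0],[10,0,0.02,0.13,0,0,5],[10,0,0.05,0.13,0,0,11],[10,0,0.085,0.13,0,0,17],[10,0,0.12,0.13,0,0,23]],
  ],
)

```text
clock: 20.57
tcp_pos: [0.4028, -0.1814, 0.151]
tool_rot: [179.9, -0.1, 23.2]
ft_force: [1.2, 0.4, -1.0]
grip_width: 0.0213
grip_force: 59.0
```

arm_command(
  series=[
    [[10,0.005,0.035,0,0,0,5],[10,0.01,0.07,0,0,0,10],[10,0.015,0.105,0,0,0,13],[10,0.02,0.14,0,0,0,13],[10,0.022,0.17,0,0,0,13],[10,0.022,0.19,0,0,0,13],[10,0.022,0.193,0,0,0,13],[10,0.022,0.193,0,0,0,13]],
  ],
)

```text
clock: 21.23
tcp_pos: [0.4248, 0.0121, 0.1503]
tool_rot: [180.0, -0.0, 36.2]
ft_force: [-0.3, -0.8, -0.3]
grip_width: 0.0209
grip_force: 59.0
```

arm_command(
  series=[
    [[10,0,0,-0.02,0,0,0],[10,0,0,-0.05,0,0,0],[10,0,0,-0.075,0,0,0],[10,0,0,-0.085,0,0,0],[10,0,0,-0.085,0,0,0],[10,0,0,-0.085,0,0,0]],
  ],
)

```text
clock: 21.73
tcp_pos: [0.4244, 0.0096, 0.0648]
tool_rot: [-180.0, 0.1, 35.9]
ft_force: [-0.2, 0.7, -0.2]
grip_width: 0.0213
grip_force: 59.0
```

arm_command(
  series=[
    [[10,0.001,0.001,-0.015,0,0,0],[10,0.001,0.001,-0.028,0,0,0],[10,0.001,0.001,-0.035,0,0,0],[10,0.001,0.001,-0.038,0,0,0],[10,0.001,0.001,-0.0385,0,0,0],[10,0.001,0.001,-0.0385,0,0,0]],
  ],
)

```text
clock: 22.23
tcp_pos: [0.4261, 0.0117, 0.0269]
tool_rot: [180.0, -0.0, 36.0]
ft_force: [-0.0, -0.4, -0.3]
grip_width: 0.0212
grip_force: 59.0
```

arm_command(
  series=[
    [[10,0,0,-0.0015,0,0,0],[10,0,0,-0.0015,0,0,0],[30,0,0,-0.0015,0,0,0],[48,0,0,-0.0015,0,0,0],[48,0,0,-0.0015,0,0,0],[48,0,0,0.03,0,0,0],[48,0,0,0.06,0,0,0],[48,0,0,0.1,0,0,0]],
  ],
)

```text
clock: 22.9
tcp_pos: [0.424, 0.0118, 0.1261]
tool_rot: [-179.9, 0.2, 36.0]
ft_force: [0.9, -0.9, -1.8]
grip_width: 0.0412
grip_force: 0.0
```

arm_command(
  series=[
    [[48,0,0,0.04,0,0,0],[48,0,0,0.08,0,0,0],[48,0.03,-0.03,0.1,0,0,0],[48,0.05,-0.065,0.1,0,0,0],[48,0.05,-0.1,0.1,0,0,0],[48,0.05,-0.135,0.1,0,0,0],[48,0.05,-0.17,0.1,0,0,0],[48,0.05,-0.17,0.1,0,0,0]],
  ],
)

```text
clock: 23.57
tcp_pos: [0.4745, -0.1661, 0.226]
tool_rot: [179.9, 0.2, 35.5]
ft_force: [-0.2, -0.2, 0.6]
grip_width: 0.0414
grip_force: 0.0
```

Run:
```python
from h import *
s=bot.state();print(s["tcp_pos"],s["ft_force"])
im=np.hstack([cv2.resize(bot.grab_frame("top")[200:290,120:290,::-1],(400,212)),cv2.resize(bot.grab_frame("scene")[150:310,150:410,::-1],(400,246))[:212]])
im2=bot.grab_frame("scene")[150:330,150:390,::-1];t=bot.grab_frame("top")[200:290,120:290,::-1]
o=np.zeros((600,680,3),np.uint8);o[:290]=cv2.resize(t,(680,360))[:290];o[290:]=cv2.resize(im2,(680,510))[200-0:510]
cv2.imwrite("pics/i.png",o)
```

```text
[ 0.4744893  -0.16611213  0.22604208] [-0.19675553 -0.16754959  0.60802135]
```

View pics/i.png

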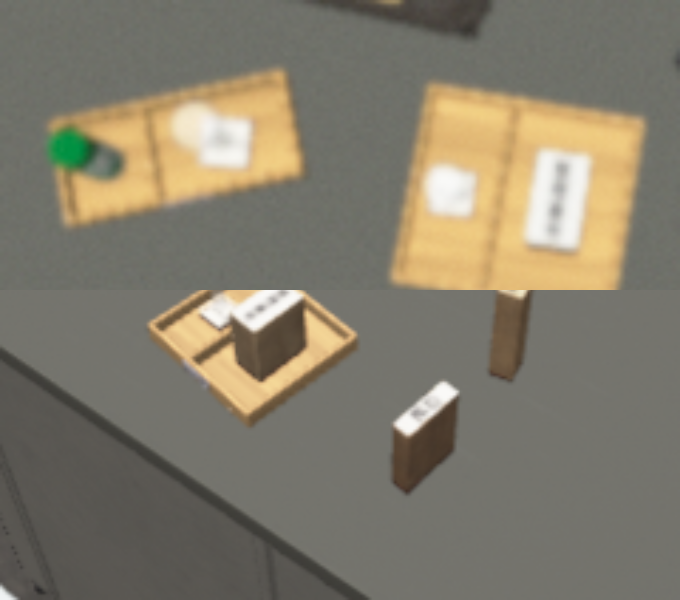

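All four things stand upright and centred: glue at (70,148), tall knob at (195,125), short knob at (440,190) and thick block at (558,200). The thin and slim stamps are where they were.

```bash
python3 -c "
from plant import bot
print(bot.hand_in())"
```

```text
the job is handed in; nothing more can be done
None
```

Both kits are made up and the job is handed in at about 24 s on the robot's clock; my last picture shows all four things upright near the middle of their compartments, the long tray was filled before the square one, and the thin and slim stamps still stand where they were (no verdict came back from the hand-in).

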